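Make up the urine sample kit and the strip control kit

ROBOT

A 6-joint arm with a two-finger parallel gripper is mounted at the origin on a cart in front of the work surface, level with it; the furniture and walls round the work are solid. World frame = base frame: x ahead of the robot, y to its left, z up, the work surface at z = 0. Lengths are in m, angles in degrees, forces in N, time in s.
With the tool pointing down it reaches from about 0.35 to 0.875 m from the base axis. Payload 4.2 kg.
Tool frame: the origin (TCP) lies between the finger pads; the fingertips stand 17 mm ahead of it and the grasp point (between the pads) lies 2 mm behind it; z points along the fingers, y is the line along which they close (so a half turn about z gives the same grasp; the last joint's range is limited). The gripper opens to 87 mm and grips with 3 to 60 N. Pads are 19 mm wide; open, the fingers measure 117 mm over their backs; the gripper's body (75 mm by 190 mm) begins 51 mm behind the grasp point.
Start: joints at [90.504, 22.042, 0.453, 0, -68.411, -14.817], TCP at [0.154, 0.606, 0.24] pointing down, gripper open.
Joint ranges: [-179.83, 179.83], [-69.29, 118.12], [-61.27, 80.66], [-181.25, 117.63], [-171.15, -9.14], [-177.46, 177.46]. Speed limits (degrees/s): [159.86, 159.86, 180, 180, 180, 180].

INTERFACE

Orientations are given as a 3x3 rotation matrix whose columns are the frame's x, y, z axes.
In Python, from station import r gives the robot as it stands.
- The arm moves only by the tool servo_tool, never from a script. Its argument "targets" is a list of rows, each a list of 5 numbers: the shift along the world's x, y, z in units of 30 mm (1.0 is 30 mm), then the turn about the world's z in rad, then the finger opening in mm, from 0 to 87. In form: [[x, y, z, turn, gripper], ...]. A call has exactly 5 rows; each row is the pose to reach, as a shift and turn from the pose commanded when the call began; what a row does not reach only later rows make up. A row lasts 1/12 s, in which the tool goes at most 41.7 mm and 7.16 degrees, less where a joint would pass 70% of its speed; a pose out of reach is approached as far as the arm can. A call with a gripper value outside its range is refused whole. The fingers move at their own pace and stop on an object; the grip force is fixed at half the most. Time passes only in rows, so rows that repeat a pose let the fingers close, or fill a call up. It gives the time, the measured TCP pose, the force, the opening and the grip force at its end, in the units of the state.
- r.sense(): the state, without advancing time (a new reading comes with each control period).
- r.capture(name): name is "scene" or "top"; returns a dict with "pixels" (384x512x3 uint8, red, green, blue), "fx", "fy", "cx", "cy" (pixels), "dist_coeffs" ([k1, k2, p1, p2, k3] as OpenCV has them; the pictures are not rectified), "world_from_camera" (4x4, takes a point from camera to world coordinates). Camera axes: x right, y down, z forward; pixel columns grow to the right and rows downward; lengths in m; the calibration is good to about 2 mm. A picture is of the moment at which its call begins. There is no depth.
- r.finish_job(): hands the job in; it is judged then, once.
The state is a dict: "time_s": time; "joints": joint angles; "joint_velocities": joint speeds; "effort": joint torques, N m; "tcp_pos": TCP position; "ee_rot": TCP orientation; "wrist_force": force on the tool from outside, world axes, zero at the start; "moment": the same for the moment, N m; "gripper_width": opening from 0.0 (shut) to 1.0 (fully open); "gripper_force": force on a finger pad.
Only numpy, scipy, OpenCV 4.12 (cv2) and the standard library are available. Lean on these libraries where they do the work, as an engineer would, in place of code of your own. Each camera call takes 0.05 s, during which the arm holds its last target. There are 200 camera calls.

TASK

Make up the two kits from the stock on the bench. The sample kit, in the larger tray with the tube slot, gets the specimen cup, the capped sample tube and one strip canister; the control kit, in the smaller two-pocket tray, gets the dropper bottle and the other strip canister. Seat each thing down in the pocket of its own size, the upright ones standing and the tube lying in its slot, and leave the wash bottle and the timer where they stand.

Things in the scene. Friction and masses are not known exactly. Their poses are not given: they have to be found in the camera images.
- specimen_cup: Specimen cup with a wide screw lid, upright, 61 mm tall; slightly tapering translucent body at most 52 mm across, lid 57 mm across from 48 to 61 mm; about 60 g. Grasp across the lid from above. Origin: centre of the underside; z up.
- strip_can_a: Test-strip canister: white upright cylinder 105 mm tall, body 40 mm across, wider snap cap (45 mm across) from 85 to 105 mm; about 50 g. Stands upright at the start. The two canisters are the same shape and contents (only the label band differs) and are interchangeable. Origin: centre of the underside; z up.
- strip_can_b: Test-strip canister: white upright cylinder 105 mm tall, body 40 mm across, wider snap cap (45 mm across) from 85 to 105 mm; about 50 g. Stands upright at the start. The two canisters are the same shape and contents (only the label band differs) and are interchangeable. Origin: centre of the underside; z up.
- dropper: Brown dropper bottle with a black rubber bulb, upright, 102 mm tall; round body 32 mm across up to 70 mm, screw collar 24 mm across up to 77 mm, then the narrow bulb (13 mm across). About 70 g. Grasp across the upper body or the collar, with the bulb up between the fingers. Origin: centre of the underside; z up.
- sample_tube: Capped sample tube lying on the bench, 83 mm long along its own y; barrel about 13 mm across, cap 17 x 17 mm over the last 16 mm at the -y end; about 15 g. Pinch across the barrel near the middle. May lie either way round in its slot. Origin: middle of its length, on the underside; z up.
- sample_tray: Larger tray, fixed, 166 (x) x 232 (y) x 22 mm; origin: centre of underside; y points roughly away from the robot, x to its right. Pocket floors 4 mm above the bench, mouths bevelled 4 mm. Cup pocket: 62 mm across at x 39, y 70. Canister pocket: 52 at x 39, y -70. Tube slot along y at x -42, y 0: 106 long, 23 wide; a 54 mm wide finger channel at floor level crosses it at y 0.
- control_tray: Smaller white tray, fixed, 106 (x) x 210 (y) x 22 mm; origin: centre of underside; y (long side) points roughly away from the robot, x to its right. Pocket floors 4 mm above the bench, mouths bevelled 4 mm. Strip canister pocket: round, 52 mm across at x 0, y -50 mm. Dropper pocket: round, 42 mm across at x 0, y 50 mm.
- wash_bottle_: White squeeze bottle with a pointed cap, 174 mm tall, 60 mm across, standing among the stock; not part of a kit, leave it alone. Origin: centre of the underside.
- bench_timer: White flat bench timer with two buttons, 60 x 64 x 22 mm, lying among the stock; not part of a kit, leave it alone. Origin: centre of the underside.
Not all that is in view belongs to the job. What is shaped like the strip_can_b but orange or red is not meant. Leave any pink or yellow look-alike of the dropper alone.

How it is judged:
By the outcome, as a careful person would: the job done as asked, in the order asked, and still so for the second after the job is handed in, with the robot touching nothing.
It also fails if it takes over 118 s, if anything falls off the work surface, if the arm or the gripper's body presses on something with over 40 N, if the wrist force passes 120 N, or if a joint passes its speed limit or range.

## Working session

There is one attempt and no reset: what is moved stays moved. The work goes in short steps, Python scripts to look and compute and a tool call to move; the robot and the scene stay as the last step left them, time stands still between calls to the robot, and variables do not carry over. Pictures are saved under pics/ and viewed, at most 14 in all, crops included, and the job is handed in when it is done.

Besides the shell and the picture viewer there is one more tool, called after "Emit:" as a command line: name --pt "numbers of a row" for each row, then --argument value for the rest. servo_tool: Moves the arm, as the interface text tells. Its arguments: {"type":"object","properties":{"targets":{"type":"array","items":{"type":"array","items":{"type":"number"}}}},"required":["targets"]}

```bash
mkdir -p pics; cat > h.py <<'E'
import numpy as np, cv2
from station import r
def grab(n):
    c=r.capture(n); c["K"]=np.array([[c["fx"],0,c["cx"]],[0,c["fy"],c["cy"]],[0,0,1.]]);c["d"]=np.array(c["dist_coeffs"],float);c["T"]=np.array(c["world_from_camera"]);return c
def ray(c,uv):
    p=cv2.undistortPoints(np.array(uv,float).reshape(-1,1,2),c["K"],c["d"]).reshape(-1,2)
    return c["T"][:3,3], np.c_[p,np.ones(len(p))]@c["T"][:3,:3].T
def onz(c,uv,z):
    o,d=ray(c,uv); return o+d*((z-o[2])/d[:,2])[:,None]
def proj(c,P):
    W=np.linalg.inv(c["T"]); return cv2.projectPoints(np.array(P,float).reshape(-1,3),cv2.Rodrigues(W[:3,:3])[0],W[:3,3],c["K"],c["d"])[0].reshape(-1,2)
def save(c,f,box=None,s=1.5):
    im=cv2.cvtColor(c["pixels"],cv2.COLOR_RGB2BGR)
    if box: im=im[box[1]:box[3],box[0]:box[2]]
    cv2.imwrite("pics/"+f,cv2.resize(im,None,fx=s,fy=s,interpolation=cv2.INTER_CUBIC))
E
python3 - <<'E'
from h import *
np.set_printoptions(precision=3,suppress=True)
for n in("scene","top"):
    c=grab(n); save(c,n+"0.png"); np.save(n,c,allow_pickle=True); print(n,c["fx"],c["d"],c["T"])
print(r.sense())
E
```

```text
scene 488.23419533518216 [-0.018  0.     0.     0.     0.   ] [[-0.635 -0.584  0.505 -0.164]
 [-0.772  0.483 -0.413  0.477]
 [-0.003 -0.653 -0.758  1.111]
 [ 0.     0.     0.     1.   ]]
top 387.5454401714544 [-0.01  0.    0.    0.    0.  ] [[ 0.026 -0.99   0.139  0.412]
 [-0.999 -0.023  0.021 -0.127]
 [-0.018 -0.14  -0.99   1.114]
 [ 0.     0.     0.     1.   ]]
{'time_s': 0.1, 'joints': array([ 90.503,  22.089,   0.389,  -0.024, -68.411, -14.817]), 'joint_velocities': array([ 0.04 , -0.136,  0.111,  0.146, -0.019, -0.014]), 'effort': array([  0.   , -39.169,  18.794,   4.232,   0.013,  -0.   ]), 'tcp_pos': array([0.154, 0.605, 0.239]), 'ee_rot': array([[ 0.969, -0.247, -0.   ],
       [-0.247, -0.969, -0.002],
       [ 0.   ,  0.002, -1.   ]]), 'wrist_force': array([-0.442,  0.901,  0.369]), 'moment': array([-0.03 , -0.004, -0.017]), 'gripper_force': 0.0, 'gripper_width': 0.9964302535490148}
```

View pics/scene0.png

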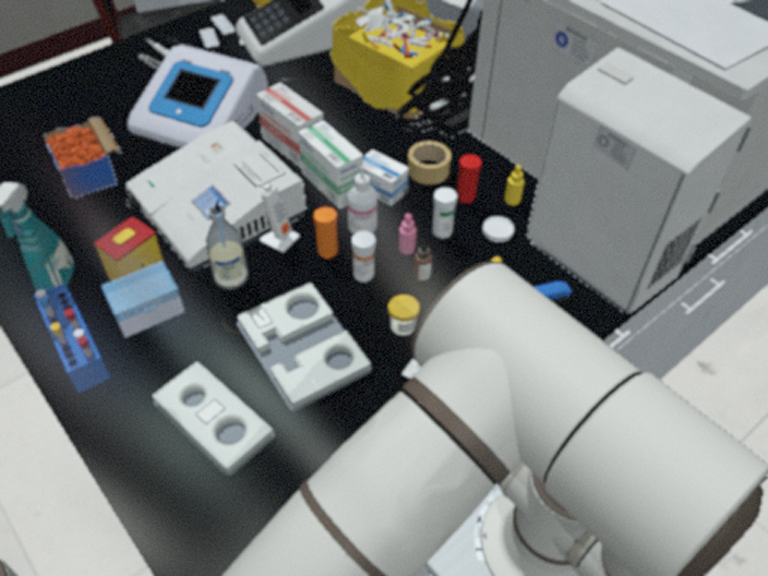

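View pics/top0.png

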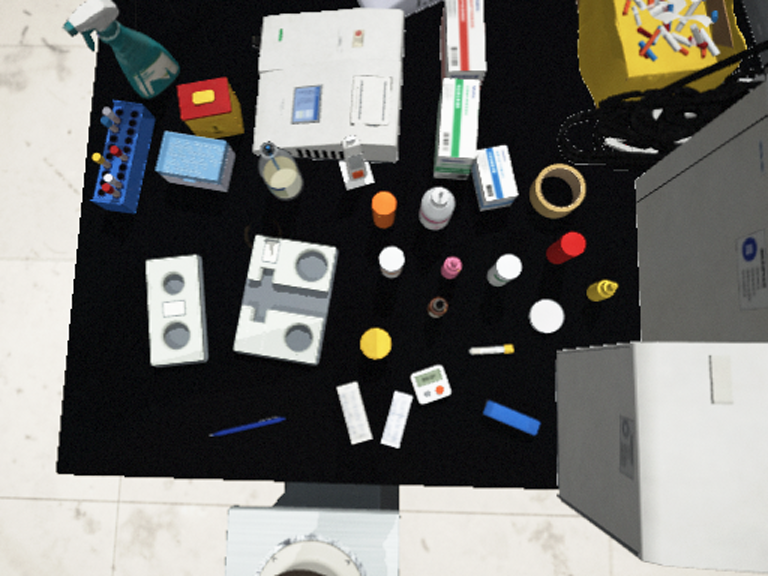

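The arm is out of the top view. Candidates, as pixels in the 1.5x top picture:

| Thing wanted | Choose | Not meant |
|---|---|---|
| Cup | yellow lid (376,344) | flat white disc (547,316) |
| Canisters | white (391,261) and (507,269) | orange (384,209), red (570,247) |
| Dropper | brown (437,307) | pink (452,267), yellow (602,290) |
| Tube | yellow cap (490,349) | pen (247,426), blue block (511,417) |

The timer (430,384) and wash bottle (437,207) stay where they are.

```bash
cat > m.py <<'E'
from h import *
from scipy.optimize import least_squares
np.set_printoptions(precision=4,suppress=True)
c=np.load("top.npy",allow_pickle=True).item(); im=c["pixels"]; g=im.max(2)
m=(cv2.GaussianBlur(g,(3,3),0)>60).astype(np.uint8)
def blob(u,v,mask=m):
    n,l,s,_=cv2.connectedComponentsWithStats(mask); u=int(u/1.5);v=int(v/1.5)
    k=l[v,u]; 
    b=(l==k).astype(np.uint8); ct=max(cv2.findContours(b,0,cv2.CHAIN_APPROX_NONE)[0],key=len)
    return b,ct.reshape(-1,2).astype(float),s[k]
cam=c["T"][:3,3]
def circ(P,r=None):
    f=lambda q:np.hypot(P[:,0]-q[0],P[:,1]-q[1])-(r if r else q[2])
    s=least_squares(f,[*P.mean(0)[:2],.02][:2 if r else 3],loss="soft_l1",f_scale=.001); return s.x, np.sqrt(np.mean(s.fun**2))
if __name__=="__main__":
    for n,u,v,z,r in [("cup",376,344,.061,.0285),("canA",391,261,.105,.0225),("canB",507,269,.105,.0225),("wash",437,207,.11,.03),("orange",384,209,.105,.0225),("pink",452,267,.07,.016),("drop",437,307,.07,.016),("timer",430,384,.022,None),("disc",547,316,.02,None)]:
        b,ct,s=blob(u,v); P=onz(c,ct,z)[:,:2]
        d=P.mean(0)-cam[:2]; d/=np.linalg.norm(d); t=(P-P.mean(0))@d
        far=P[t>0] if r and n!="cup" else P
        print(n,s,circ(far,r),circ(far))
    # tube
    b,ct,s=blob(490,349); P=onz(c,ct,.0075)[:,:2].astype(np.float32); print("tube",s,cv2.minAreaRect(P))
    for n,u,v in[("ctl",155,300),("smp",250,340)]:
        b,ct,s=blob(u,v); P=onz(c,ct,.022)[:,:2].astype(np.float32); print(n,s,cv2.minAreaRect(P))
    cs=[]
    sub=im[150:260,85:240]; cv2.imwrite("pics/trays.png",cv2.resize(sub[:,:,::-1],None,fx=5,fy=5,interpolation=2))
    cv2.imwrite("pics/stock.png",cv2.resize(im[160:280,225:375][:,:,::-1],None,fx=5,fy=5,interpolation=2))
E
python3 m.py
```

```text
cup [240 218  22  22 388] (array([ 0.4583, -0.1108]), np.float64(0.0007827028713023942)) (array([ 0.4583, -0.1108,  0.0288]), np.float64(0.0007151009505417934))
canA [252 163  18  23 310] (array([ 0.6065, -0.135 ]), np.float64(0.0007382967776844656)) (array([ 0.6062, -0.135 ,  0.0228]), np.float64(0.0007197835056135065))
canB [325 169  24  22 371] (array([ 0.5968, -0.3422]), np.float64(0.0008614884840437857)) (array([ 0.5963, -0.3417,  0.0232]), np.float64(0.0007397971898592272))
wash [279 124  25  30 556] (array([ 0.7077, -0.2158]), np.float64(0.0007022025372265772)) (array([ 0.7081, -0.216 ,  0.0296]), np.float64(0.0006579076116841491))
orange [247 127  18  25 359] (array([ 0.707 , -0.1192]), np.float64(0.0008283914556506179)) (array([ 0.7062, -0.1192,  0.0232]), np.float64(0.00060716301519731))
pink [294 170  15  16 173] (array([ 0.6035, -0.2472]), np.float64(0.001123170544243833)) (array([ 0.6024, -0.2465,  0.0171]), np.float64(0.0009414232292038826))
drop [   38     0   474   384 80511] (array([ 0.9613, -0.163 ]), np.float64(0.39551921057782646)) (array([ 2.8822, -0.2245,  1.9599]), np.float64(0.11804680981525002))
timer [273 243  29  27 556] (array([ 0.3875, -0.2134,  0.0353]), np.float64(0.003263359172200456)) (array([ 0.3875, -0.2134,  0.0353]), np.float64(0.003263359172200456))
disc [352 199  25  24 459] (array([ 0.5192, -0.4295,  0.0328]), np.float64(0.0008518028115616203)) (array([ 0.5192, -0.4295,  0.0328]), np.float64(0.0008518028115616203))
tube [312 229  31   8 181] ((0.45458218455314636, -0.3276626169681549), (0.01760282926261425, 0.0855385810136795), 4.436087131500244)
ctl [  97  169   42   76 2803] ((0.5144985318183899, 0.2711198925971985), (0.20851802825927734, 0.1113043799996376), 7.5803303718566895)
smp [ 155  156   71   88 4673] ((0.5404155850410461, 0.06271610409021378), (0.1668958067893982, 0.23006181418895721), 82.23638153076172)
```

View pics/trays.png

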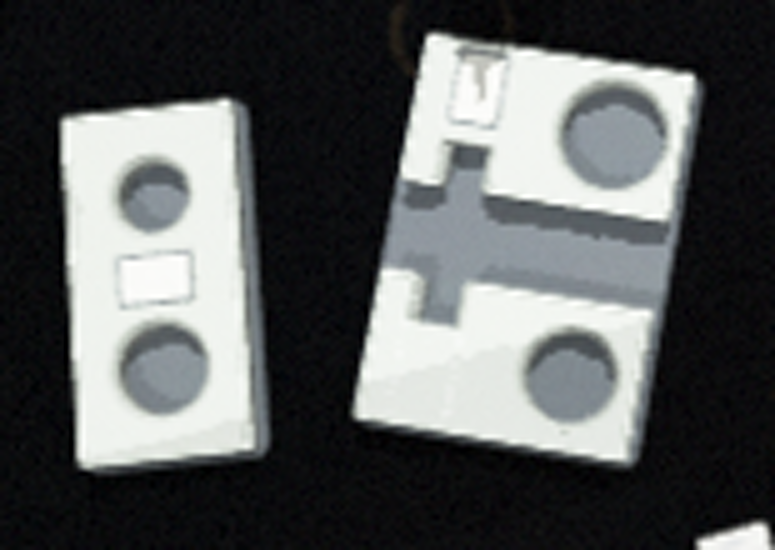

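View pics/stock.png

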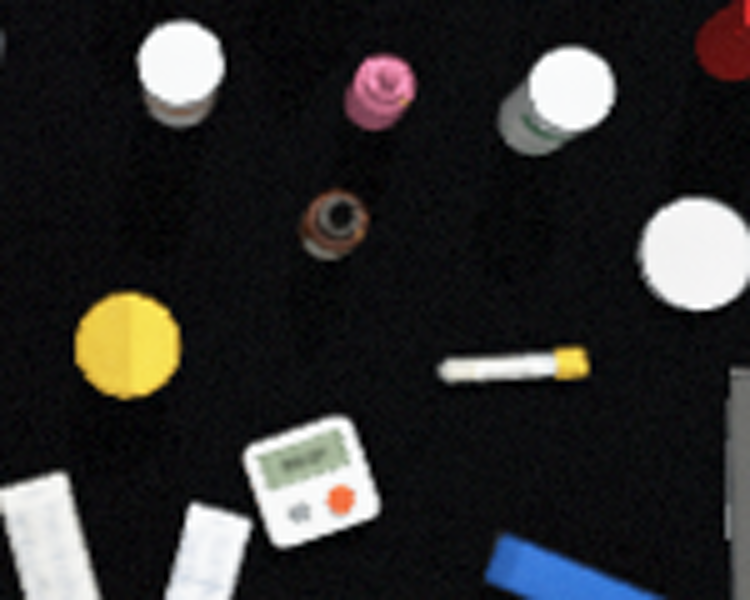

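The crops confirm the choices: yellow-lid cup, two white canisters, brown dropper, yellow-capped tube. Next I'll measure the pockets and the dropper.

```bash
cat > m2.py <<'E'
from m import *
g=cv2.resize(im.min(2),None,fx=4,fy=4,interpolation=cv2.INTER_CUBIC); toc=lambda q:(q+.5)/4-.5
br=(cv2.GaussianBlur(g,(5,5),0)>165).astype(np.uint8)
for n,x0,x1,half in[("ctl",95,141,(.105,.053)),("smp",153,228,(.116,.083))]:
    sub=np.zeros_like(br); sub[152*4:248*4,x0*4:x1*4]=br[152*4:248*4,x0*4:x1*4]
    cts,h=cv2.findContours(sub,cv2.RETR_CCOMP,cv2.CHAIN_APPROX_NONE)
    o=np.vstack([k.reshape(-1,2) for k in cts if len(k)>200])
    R=cv2.minAreaRect(onz(c,toc(o),.022)[:,:2].astype(np.float32)); print(n,R)
    for k,hh in zip(cts,h[0]):
        if hh[3]>=0 and 120<len(k)<500:
            for z in(.02,): print("  hole",len(k),circ(onz(c,toc(k.reshape(-1,2)),z)[:,:2]))
cx,cy=437/1.5,307/1.5
b=(cv2.GaussianBlur(im.max(2),(3,3),0)>42).astype(np.uint8); b[:,:282]=0;b[:,302:]=0;b[:194]=0;b[216:]=0
bb,ct,s=blob(437,307,b); print("drop",s)
P=onz(c,ct,.07)[:,:2]; d=P.mean(0)-cam[:2]; d/=np.linalg.norm(d); t=(P-P.mean(0))@d
print(circ(P[t>0],.016),circ(P[t>0]))
E
python3 m2.py
```

```text
ctl ((0.5145826935768127, 0.2746369242668152), (0.202226459980011, 0.10072442144155502), 7.548664569854736)
  hole 205 (array([0.4659, 0.2683, 0.026 ]), np.float64(0.0004334075968282379))
  hole 164 (array([0.5648, 0.2814, 0.0211]), np.float64(0.00041715317666444525))
smp ((0.5409713983535767, 0.06410012394189835), (0.1589725911617279, 0.2245742529630661), 82.16161346435547)
  hole 217 (array([0.4679, 0.0358, 0.0269]), np.float64(0.0004532775867968233))
  hole 244 (array([0.6059, 0.0174, 0.0311]), np.float64(0.0004404911447485077))
drop [285 198  14  14 141]
(array([ 0.5277, -0.2221]), np.float64(0.0007046114581393032)) (array([ 0.5271, -0.2215,  0.0166]), np.float64(0.0006250784837653636))
```

Emit:
servo_tool --pt "0.9 -0.9 0 0 87" --pt "1.8 -1.8 0 0 87" --pt "2.7 -2.7 0 0 87" --pt "3.6 -3.6 0 0 87" --pt "4.5 -4.5 0 0 87"

```text
time_s: 0.52
tcp_pos: [0.2902, 0.4689, 0.2391]
ee_rot: [[0.969, -0.247, -0.0], [-0.247, -0.969, -0.001], [-0.0, 0.001, -1.0]]
wrist_force: [-0.2, 0.1, 0.5]
gripper_width: 0.998
gripper_force: 0.0
```

Emit:
servo_tool --pt "0.6 -1.2 0 0 87" --pt "1.2 -2.4 0 0 87" --pt "1.8 -3.6 0 0 87" --pt "2.4 -4.8 0 0 87" --pt "3 -6 0 0 87"

```text
time_s: 0.93
tcp_pos: [0.3797, 0.2885, 0.2393]
ee_rot: [[0.969, -0.247, -0.0], [-0.247, -0.969, -0.0], [-0.0, 0.0, -1.0]]
wrist_force: [0.5, 0.5, -0.5]
gripper_width: 1.003
gripper_force: 0.0
```

Emit:
servo_tool --pt "0.3 -1.2 0 0 87" --pt "0.6 -2.4 0 0 87" --pt "0.9 -3.6 0 0 87" --pt "1.2 -4.8 0 0 87" --pt "1.5 -6 0 0 87"

```text
time_s: 1.35
tcp_pos: [0.4242, 0.1087, 0.2394]
ee_rot: [[0.969, -0.247, -0.0], [-0.247, -0.969, 0.0], [-0.0, 0.0, -1.0]]
wrist_force: [0.2, 0.7, -0.3]
gripper_width: 0.999
gripper_force: 0.0
```

Emit:
servo_tool --pt "0.2 -1.2 0 0 87" --pt "0.4 -2.4 0 0 87" --pt "0.6 -3.6 0 0 87" --pt "0.8 -4.8 0 0 87" --pt "1 -6 0 0 87"

```text
time_s: 1.77
tcp_pos: [0.4541, -0.0712, 0.2395]
ee_rot: [[0.969, -0.247, -0.0], [-0.247, -0.969, 0.0], [-0.0, -0.0, -1.0]]
wrist_force: [1.0, 0.6, 0.1]
gripper_width: 0.997
gripper_force: 0.0
```

Emit:
servo_tool --pt "0.07 -0.66 -0.4 0 87" --pt "0.14 -1.32 -0.8 0 87" --pt "0.14 -1.32 -1.6 0 87" --pt "0.14 -1.32 -2.4 0 87" --pt "0.14 -1.32 -3.2 0 87"

```text
time_s: 2.18
tcp_pos: [0.4583, -0.1096, 0.1425]
ee_rot: [[0.969, -0.249, 0.0], [-0.249, -0.969, 0.0], [0.0, -0.0, -1.0]]
wrist_force: [0.4, 0.3, -0.1]
gripper_width: 0.996
gripper_force: 0.0
```

Emit:
servo_tool --pt "0 0 -0.8 0 87" --pt "0 0 -1.6 0 87" --pt "0 0 -2.4 0 87" --pt "0 0 -2.9 0 87" --pt "0 0 -3.03 0 87"

```text
time_s: 2.6
tcp_pos: [0.4564, -0.1092, 0.0499]
ee_rot: [[0.969, -0.248, -0.006], [-0.248, -0.969, -0.0], [-0.006, 0.002, -1.0]]
wrist_force: [-0.5, 0.7, -0.1]
gripper_width: 0.997
gripper_force: 0.0
```

Emit:
servo_tool --pt "0 0 0 0 40" --pt "0 0 0 0 40" --pt "0 0 0 0 40" --pt "0 0 0 0 40" --pt "0 0 0 0 40"

```text
time_s: 3.02
tcp_pos: [0.4593, -0.1089, 0.0536]
ee_rot: [[0.969, -0.247, 0.002], [-0.247, -0.969, 0.0], [0.002, -0.001, -1.0]]
wrist_force: [0.1, -0.3, 0.5]
gripper_width: 0.708
gripper_force: 0.0
```

Emit:
servo_tool --pt "0 0 0 0 40" --pt "0 0 0 0 40" --pt "0 0 0 0 40" --pt "0 0 0.3 0 40" --pt "0 0 0.8 0 40"

```text
time_s: 3.43
tcp_pos: [0.4571, -0.1091, 0.0759]
ee_rot: [[0.969, -0.248, -0.004], [-0.248, -0.969, -0.0], [-0.004, 0.001, -1.0]]
wrist_force: [0.5, 0.6, 0.1]
gripper_width: 0.626
gripper_force: 30.0
```

Emit:
servo_tool --pt "0 0 0.5 0 40" --pt "0 0 1 0 40" --pt "0 0 1.6 0 40" --pt "0 0 2.2 0 40" --pt "0 0 2.8 0 40"

```text
time_s: 3.85
tcp_pos: [0.4581, -0.109, 0.1618]
ee_rot: [[0.969, -0.247, -0.001], [-0.247, -0.969, 0.0], [-0.001, -0.0, -1.0]]
wrist_force: [0.1, 0.5, -0.6]
gripper_width: 0.628
gripper_force: 30.0
```

Emit:
servo_tool --pt "1 0.85 0 0 40" --pt "2 1.7 0 0 40" --pt "3 2.55 0 0 40" --pt "4 3.4 0 0 40" --pt "4.93 4.2 0 0 40"

```text
time_s: 4.27
tcp_pos: [0.6076, 0.0184, 0.161]
ee_rot: [[0.969, -0.247, -0.0], [-0.247, -0.969, 0.0], [-0.0, -0.0, -1.0]]
wrist_force: [0.4, -0.6, -0.9]
gripper_width: 0.625
gripper_force: 30.0
```

Emit:
servo_tool --pt "0 0 0 0 40" --pt "0 0 -0.4 0 40" --pt "0 0 -0.9 0 40" --pt "0 0 -1.4 0 40" --pt "0 0 -1.6 0 40"

```text
time_s: 4.68
tcp_pos: [0.6047, 0.0167, 0.1105]
ee_rot: [[0.969, -0.248, -0.005], [-0.248, -0.969, -0.0], [-0.004, 0.002, -1.0]]
wrist_force: [0.2, 0.3, -0.0]
gripper_width: 0.625
gripper_force: 30.0
```

Emit:
servo_tool --pt "0 0 -0.4 0 40" --pt "0 0 -0.8 0 40" --pt "0 0 -1.2 0 40" --pt "0 0 -1.6 0 40" --pt "0 0 -1.83 0 40"

```text
time_s: 5.1
tcp_pos: [0.6059, 0.0168, 0.057]
ee_rot: [[0.969, -0.248, -0.002], [-0.248, -0.969, -0.0], [-0.001, 0.001, -1.0]]
wrist_force: [-6.3, 8.4, 32.2]
gripper_width: 0.626
gripper_force: 30.0
```

Emit:
servo_tool --pt "0 0 0 0 40" --pt "0 0 0 0 40" --pt "0 0 0 0 40" --pt "0 0 0 0 87" --pt "0 0 0 0 87"

```text
time_s: 5.52
tcp_pos: [0.6068, 0.017, 0.0582]
ee_rot: [[0.969, -0.247, 0.001], [-0.247, -0.969, 0.0], [0.001, -0.0, -1.0]]
wrist_force: [-0.5, 0.2, -0.1]
gripper_width: 0.707
gripper_force: 0.0
```

Emit:
servo_tool --pt "0 0 0 0 87" --pt "0 0 0 0 87" --pt "0 0 0 0 87" --pt "0 0 0.3 0 87" --pt "0 0 0.8 0 87"

```text
time_s: 5.93
tcp_pos: [0.6054, 0.0167, 0.0808]
ee_rot: [[0.969, -0.247, -0.004], [-0.247, -0.969, -0.001], [-0.004, 0.002, -1.0]]
wrist_force: [-0.5, 0.2, -0.1]
gripper_width: 0.981
gripper_force: 0.0
```

Emit:
servo_tool --pt "0 0 1.3 0 87" --pt "0 0 2.6 0 87" --pt "-0.39 -0.88 2.6 -0.095 87" --pt "-0.78 -1.76 2.6 -0.19 87" --pt "-1.17 -2.64 2.6 -0.285 87"

```text
time_s: 6.35
tcp_pos: [0.5714, -0.0626, 0.1615]
ee_rot: [[0.859, -0.513, 0.003], [-0.513, -0.859, 0.001], [0.002, -0.002, -1.0]]
wrist_force: [-0.1, 0.3, -0.7]
gripper_width: 1.0
gripper_force: 0.0
```

Emit:
servo_tool --pt "-0.39 -0.88 0 -0.095 87" --pt "-0.78 -1.76 0 -0.19 87" --pt "-1.17 -2.64 0 -0.285 87" --pt "-1.56 -3.52 0 -0.38 87" --pt "-1.95 -4.4 0 -0.475 87"

```text
time_s: 6.77
tcp_pos: [0.5124, -0.1954, 0.1607]
ee_rot: [[0.528, -0.849, 0.001], [-0.849, -0.528, -0.0], [0.001, -0.001, -1.0]]
wrist_force: [-0.4, -0.0, -0.0]
gripper_width: 1.001
gripper_force: 0.0
```

Emit:
servo_tool --pt "-0.39 -0.88 0 -0.095 87" --pt "-0.78 -1.76 0 -0.19 87" --pt "-1.17 -2.64 0 -0.285 87" --pt "-1.56 -3.52 0 -0.38 87" --pt "-1.95 -4.44 0 -0.484 87"

```text
time_s: 7.18
tcp_pos: [0.4538, -0.3286, 0.1607]
ee_rot: [[0.073, -0.997, 0.001], [-0.997, -0.073, -0.0], [0.001, -0.001, -1.0]]
wrist_force: [0.4, 0.2, 0.4]
gripper_width: 0.999
gripper_force: 0.0
```

Emit:
servo_tool --pt "0 0 0 0 50" --pt "0 0 0 0 50" --pt "0 0 0 0 50" --pt "0 0 0 0 50" --pt "0 0 0 0 50"

```text
time_s: 7.6
tcp_pos: [0.455, -0.3265, 0.16]
ee_rot: [[0.079, -0.997, 0.0], [-0.997, -0.079, -0.0], [0.0, -0.0, -1.0]]
wrist_force: [0.4, -0.1, -0.0]
gripper_width: 0.712
gripper_force: 0.0
```

```bash
python3 - <<'E'
from h import *
np.set_printoptions(precision=4,suppress=True)
s=r.sense(); print(s["tcp_pos"],s["ee_rot"],s["joints"])
c=grab("top"); save(c,"top1.png"); np.save("top1",c,allow_pickle=True)
c=grab("scene"); np.save("scene1",c,allow_pickle=True); save(c,"scene1.png",(150,80,406,256),3)
E
```

```text
[ 0.455  -0.3265  0.16  ] [[ 0.079  -0.9969  0.0003]
 [-0.9969 -0.079  -0.0001]
 [ 0.0001 -0.0003 -1.    ]] [-19.0881  19.8258 -15.2748  -0.0029 -54.8821  23.6186]
```

View pics/scene1.png

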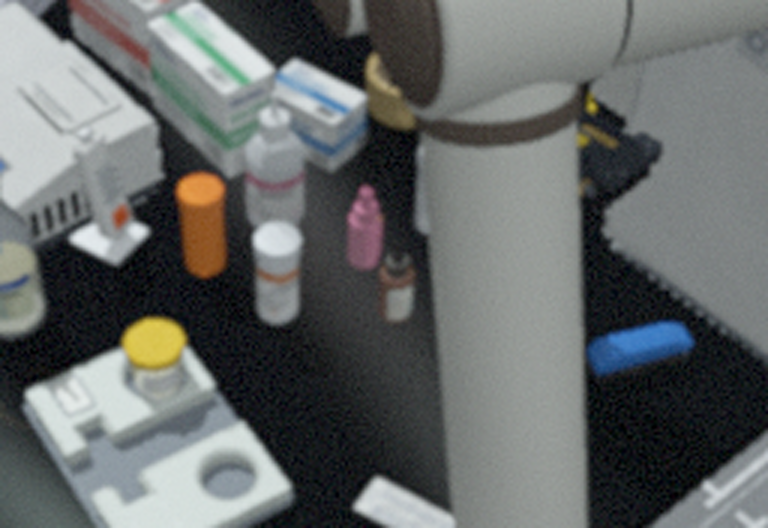

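The cup stands in its pocket at (155,350) in the crop. Now descending on the tube.

Emit:
servo_tool --pt "0 -0.04 -1 0 45" --pt "0 -0.04 -2 0 45" --pt "0 -0.04 -2.9 0 45" --pt "0 -0.04 -3.6 0 45" --pt "0 -0.04 -4 0 45"

```text
time_s: 8.12
tcp_pos: [0.4533, -0.3274, 0.0371]
ee_rot: [[0.078, -0.997, -0.004], [-0.997, -0.078, 0.002], [-0.002, 0.004, -1.0]]
wrist_force: [-0.0, -0.8, 0.1]
gripper_width: 0.519
gripper_force: 0.0
```

Emit:
servo_tool --pt "0 0 -0.2 0 45" --pt "0 0 -0.4 0 45" --pt "0 0 -0.55 0 45" --pt "0 0 -0.63 0 45" --pt "0 0 -0.68 0 45"

```text
time_s: 8.53
tcp_pos: [0.4549, -0.3287, 0.0197]
ee_rot: [[0.077, -0.997, 0.001], [-0.997, -0.077, -0.0], [0.001, -0.001, -1.0]]
wrist_force: [0.3, 0.9, -0.1]
gripper_width: 0.517
gripper_force: 0.0
```

Emit:
servo_tool --pt "0 0 0 0 2" --pt "0 0 0 0 2" --pt "0 0 0 0 2" --pt "0 0 0 0 2" --pt "0 0 0 0 2"

```text
time_s: 8.95
tcp_pos: [0.4546, -0.3287, 0.0197]
ee_rot: [[0.077, -0.997, 0.001], [-0.997, -0.077, -0.0], [0.0, -0.001, -1.0]]
wrist_force: [0.7, -0.4, 0.0]
gripper_width: 0.226
gripper_force: 0.0
```

Emit:
servo_tool --pt "0 0 0 0 2" --pt "0 0 0 0 2" --pt "0 0 0 0 2" --pt "0 0 0 0 2" --pt "0 0 0 0 2"

```text
time_s: 9.37
tcp_pos: [0.4545, -0.3286, 0.0195]
ee_rot: [[0.077, -0.997, 0.0], [-0.997, -0.077, -0.0], [0.0, -0.0, -1.0]]
wrist_force: [-0.9, -0.6, 1.5]
gripper_width: 0.135
gripper_force: 30.0
```

Emit:
servo_tool --pt "0 0 0.4 0 2" --pt "0 0 1.2 0 2" --pt "0 0 2.4 0 2" --pt "0 0 3.6 0 2" --pt "0 0 4.7 0 2"

```text
time_s: 9.78
tcp_pos: [0.4543, -0.3286, 0.162]
ee_rot: [[0.077, -0.997, 0.0], [-0.997, -0.077, -0.0], [0.0, -0.0, -1.0]]
wrist_force: [0.4, -0.7, -0.2]
gripper_width: 0.137
gripper_force: 30.0
```

Emit:
servo_tool --pt "0.22 1 0 0.092 2" --pt "0.44 2 0 0.184 2" --pt "0.66 3 0 0.276 2" --pt "0.88 4 0 0.368 2" --pt "1.1 5 0 0.46 2"

```text
time_s: 10.2
tcp_pos: [0.4874, -0.1773, 0.1603]
ee_rot: [[0.515, -0.857, 0.0], [-0.857, -0.515, 0.0], [-0.0, -0.0, -1.0]]
wrist_force: [1.3, -0.4, -0.4]
gripper_width: 0.141
gripper_force: 30.0
```

Emit:
servo_tool --pt "0.22 1 0 0.092 2" --pt "0.44 2 0 0.184 2" --pt "0.66 3 0 0.276 2" --pt "0.88 4 0 0.368 2" --pt "1.1 5 0 0.46 2"

```text
time_s: 10.62
tcp_pos: [0.5204, -0.0271, 0.1603]
ee_rot: [[0.842, -0.539, -0.0], [-0.539, -0.842, 0.0], [-0.0, -0.0, -1.0]]
wrist_force: [0.0, -0.5, -0.3]
gripper_width: 0.133
gripper_force: 30.0
```

Emit:
servo_tool --pt "0.22 1 0 0.092 2" --pt "0.44 2 0 0.184 2" --pt "0.66 3 0 0.276 2" --pt "0.8 4 0 0.368 2" --pt "0.9 4.52 0 0.438 2"

```text
time_s: 11.03
tcp_pos: [0.5479, 0.1098, 0.1602]
ee_rot: [[0.992, -0.129, 0.001], [-0.129, -0.992, 0.0], [0.0, -0.001, -1.0]]
wrist_force: [-0.4, -0.4, 0.2]
gripper_width: 0.138
gripper_force: 30.0
```

Emit:
servo_tool --pt "0 0 0 0 2" --pt "0 0 0 0 2" --pt "0 0 0 0 2" --pt "0 0 0 0 2" --pt "0 0 0 0 2"

```text
time_s: 11.45
tcp_pos: [0.5472, 0.1059, 0.1604]
ee_rot: [[0.991, -0.137, -0.0], [-0.137, -0.991, -0.0], [-0.0, 0.0, -1.0]]
wrist_force: [-0.4, 0.3, -0.1]
gripper_width: 0.134
gripper_force: 30.0
```

```bash
python3 - <<'E'
from h import *
np.set_printoptions(precision=4,suppress=True)
s=r.sense(); print(s["tcp_pos"],s["ee_rot"][:,1])
c=grab("scene"); save(c,"scene2.png",(130,120,330,270),4)
E
```

```text
[0.5472 0.1059 0.1604] [-0.1372 -0.9905  0.0002]
```

View pics/scene2.png

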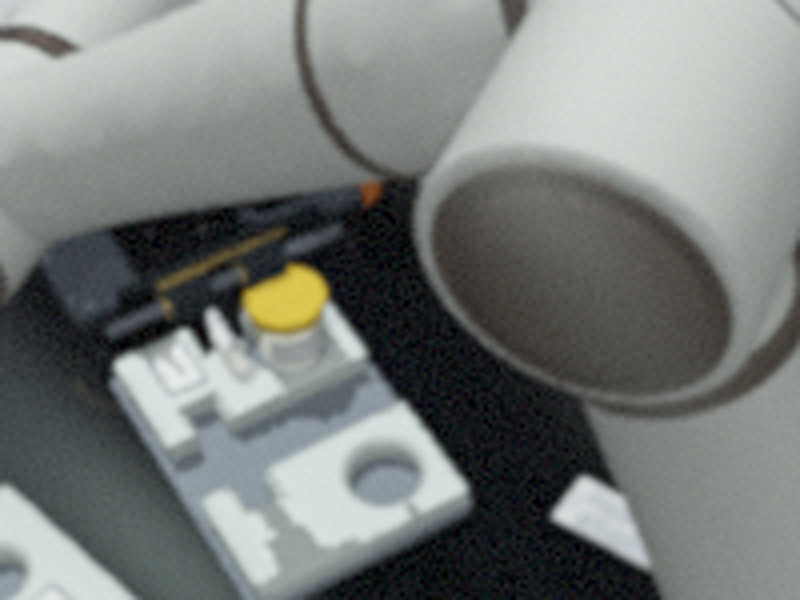

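Emit:
servo_tool --pt "0 0.03 -0.9 0 2" --pt "0 0.03 -1.8 0 2" --pt "0 0.03 -2.6 0 2" --pt "0 0.03 -3.2 0 2" --pt "0 0.03 -3.6 0 2"

```text
time_s: 11.92
tcp_pos: [0.5464, 0.1067, 0.0503]
ee_rot: [[0.991, -0.137, -0.003], [-0.137, -0.991, -0.001], [-0.003, 0.002, -1.0]]
wrist_force: [-0.8, 0.0, 0.9]
gripper_width: 0.137
gripper_force: 30.0
```

Emit:
servo_tool --pt "0 0 -0.3 0 2" --pt "0 0 -0.55 0 2" --pt "0 0 -0.75 0 2" --pt "0 0 -0.87 0 2" --pt "0 0 -0.94 0 2"

```text
time_s: 12.33
tcp_pos: [0.5476, 0.1079, 0.0241]
ee_rot: [[0.991, -0.136, 0.0], [-0.136, -0.991, 0.0], [0.0, -0.0, -1.0]]
wrist_force: [-0.5, -0.6, -0.0]
gripper_width: 0.135
gripper_force: 30.0
```

Emit:
servo_tool --pt "0 0 0 0 2" --pt "0 0 0 0 2" --pt "0 0 0 0 40" --pt "0 0 0 0 40" --pt "0 0 0 0 40"

```text
time_s: 12.75
tcp_pos: [0.5477, 0.108, 0.0246]
ee_rot: [[0.991, -0.135, 0.001], [-0.135, -0.991, 0.0], [0.001, -0.0, -1.0]]
wrist_force: [0.7, 1.0, -0.6]
gripper_width: 0.284
gripper_force: 0.0
```

Emit:
servo_tool --pt "0 0 0 0 40" --pt "0 0 0 0 40" --pt "0 0 0.3 0 40" --pt "0 0 0.9 0 40" --pt "0 0 1.8 0 40"

```text
time_s: 13.17
tcp_pos: [0.5459, 0.1072, 0.0772]
ee_rot: [[0.991, -0.136, -0.005], [-0.136, -0.991, -0.002], [-0.005, 0.003, -1.0]]
wrist_force: [1.1, 0.2, 0.2]
gripper_width: 0.458
gripper_force: 0.0
```

Emit:
servo_tool --pt "0 0 1.3 0 87" --pt "0 0 2.6 0 87" --pt "0.28 -1.15 3.7 0 87" --pt "0.56 -2.3 3.7 0 87" --pt "0.84 -3.45 3.7 0 87"

```text
time_s: 13.58
tcp_pos: [0.5744, 0.0039, 0.1938]
ee_rot: [[0.991, -0.133, 0.008], [-0.133, -0.991, 0.002], [0.008, -0.003, -1.0]]
wrist_force: [0.3, 0.4, -0.8]
gripper_width: 0.755
gripper_force: 0.0
```

Emit:
servo_tool --pt "0.28 -1.15 0 0 87" --pt "0.56 -2.3 0 0 87" --pt "0.84 -3.45 0 0 87" --pt "1.12 -4.6 0 0 87" --pt "1.12 -4.6 0 0 87"

```text
time_s: 14.0
tcp_pos: [0.6069, -0.1388, 0.1895]
ee_rot: [[0.99, -0.141, 0.001], [-0.141, -0.99, -0.001], [0.001, 0.001, -1.0]]
wrist_force: [0.7, 0.2, 0.8]
gripper_width: 0.994
gripper_force: 0.0
```

```bash
python3 - <<'E'
from h import *
np.set_printoptions(precision=4,suppress=True)
s=r.sense(); print(s["tcp_pos"],s["ee_rot"][:,1])
c=grab("scene"); save(c,"scene3.png",(130,120,330,270),4)
E
```

```text
[ 0.6069 -0.1388  0.1895] [-0.141  -0.99    0.0012]
```

View pics/scene3.png

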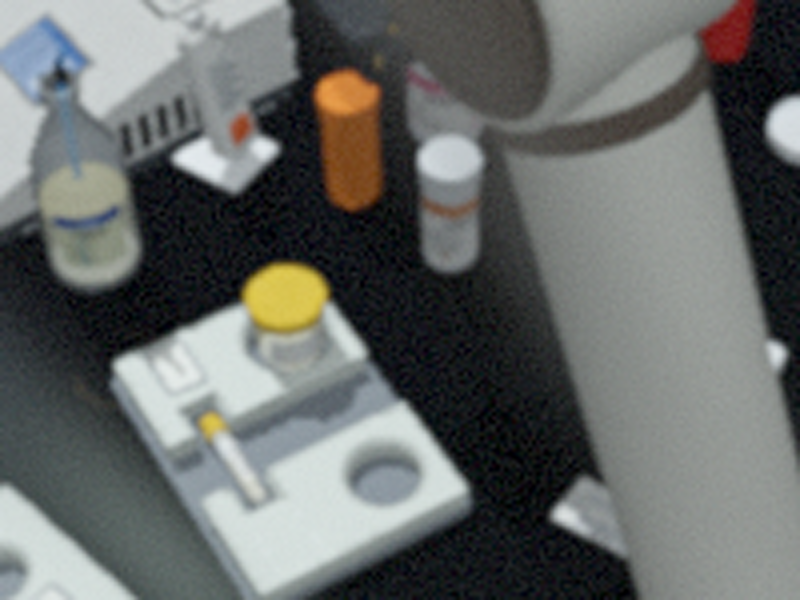

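Cup and tube are both seated. Now canister A.

Emit:
servo_tool --pt "0 0 0 0 87" --pt "0 0 -0.8 0 87" --pt "0 0 -1.6 0 87" --pt "0 0 -2.4 0 87" --pt "0 0 -2.8 0 87"

```text
time_s: 14.47
tcp_pos: [0.6043, -0.1318, 0.1027]
ee_rot: [[0.991, -0.134, -0.004], [-0.134, -0.991, 0.001], [-0.004, -0.0, -1.0]]
wrist_force: [-0.4, 0.3, 0.1]
gripper_width: 0.997
gripper_force: 0.0
```

Emit:
servo_tool --pt "0 0 -0.2 0 87" --pt "0 0 -0.4 0 87" --pt "0 0 -0.4 0 30" --pt "0 0 -0.4 0 30" --pt "0 0 -0.4 0 30"

```text
time_s: 14.88
tcp_pos: [0.6071, -0.1333, 0.0944]
ee_rot: [[0.991, -0.135, 0.002], [-0.135, -0.991, -0.0], [0.002, -0.0, -1.0]]
wrist_force: [-0.1, 0.1, -0.5]
gripper_width: 0.854
gripper_force: 0.0
```

Emit:
servo_tool --pt "0 0 0 0 30" --pt "0 0 0 0 30" --pt "0 0 0 0 30" --pt "0 0 0 0 30" --pt "0 0 0 0 30"

```text
time_s: 15.3
tcp_pos: [0.6063, -0.1337, 0.0934]
ee_rot: [[0.991, -0.135, 0.0], [-0.135, -0.991, -0.0], [0.0, 0.0, -1.0]]
wrist_force: [0.2, -0.3, 0.5]
gripper_width: 0.498
gripper_force: 30.0
```

Emit:
servo_tool --pt "0 0 0 0 30" --pt "0 0 0 0 30" --pt "0 0 0 0 30" --pt "0 0 0.2 0 30" --pt "0 0 0.6 0 30"

```text
time_s: 15.72
tcp_pos: [0.605, -0.1335, 0.1097]
ee_rot: [[0.991, -0.136, -0.004], [-0.136, -0.991, 0.0], [-0.004, 0.0, -1.0]]
wrist_force: [-0.1, 0.1, -1.1]
gripper_width: 0.496
gripper_force: 30.0
```

Emit:
servo_tool --pt "0 0 0.9 0 30" --pt "0 0 1.8 0 30" --pt "-0.5 0.62 2.6 0 30" --pt "-1.2 1.48 2.6 0 30" --pt "-2 2.47 2.6 0 30"

```text
time_s: 16.13
tcp_pos: [0.547, -0.0593, 0.1909]
ee_rot: [[0.99, -0.138, 0.004], [-0.138, -0.99, 0.001], [0.004, -0.001, -1.0]]
wrist_force: [0.1, 0.7, -1.6]
gripper_width: 0.501
gripper_force: 30.0
```

Emit:
servo_tool --pt "-0.8 0.99 0 0 30" --pt "-1.6 1.98 0 0 30" --pt "-2.3 2.84 0 0 30" --pt "-2.6 3.21 0 0 30" --pt "-2.6 3.21 0 0 30"

```text
time_s: 16.55
tcp_pos: [0.4663, 0.0385, 0.1897]
ee_rot: [[0.991, -0.132, 0.0], [-0.132, -0.991, 0.001], [-0.0, -0.001, -1.0]]
wrist_force: [0.1, -0.1, 0.4]
gripper_width: 0.496
gripper_force: 30.0
```

Emit:
servo_tool --pt "0 0 -0.3 0 30" --pt "0 0 -0.8 0 30" --pt "0 0 -1.3 0 30" --pt "0 0 -1.8 0 30" --pt "0 0 -2 0 30"

```text
time_s: 16.97
tcp_pos: [0.4676, 0.0355, 0.1266]
ee_rot: [[0.99, -0.138, -0.004], [-0.138, -0.99, -0.001], [-0.004, 0.002, -1.0]]
wrist_force: [0.1, -1.1, -1.3]
gripper_width: 0.498
gripper_force: 30.0
```

Emit:
servo_tool --pt "0 0 -0.25 0 30" --pt "0 0 -0.5 0 30" --pt "0 0 -0.75 0 30" --pt "0 0 -0.92 0 30" --pt "0 0 -1 0 30"

```text
time_s: 17.38
tcp_pos: [0.4681, 0.0366, 0.0984]
ee_rot: [[0.991, -0.136, -0.001], [-0.136, -0.991, -0.0], [-0.001, 0.0, -1.0]]
wrist_force: [-0.0, 0.1, -0.6]
gripper_width: 0.496
gripper_force: 30.0
```

Emit:
servo_tool --pt "0 0 -0.03 0 30" --pt "0 0 -0.03 0 30" --pt "0 0 -0.03 0 87" --pt "0 0 -0.03 0 87" --pt "0 0 -0.03 0 87"

```text
time_s: 17.8
tcp_pos: [0.4686, 0.037, 0.0987]
ee_rot: [[0.991, -0.135, 0.001], [-0.135, -0.991, 0.0], [0.001, -0.001, -1.0]]
wrist_force: [0.8, -0.0, -0.0]
gripper_width: 0.645
gripper_force: 0.0
```

Emit:
servo_tool --pt "0 0 0 0 87" --pt "0 0 0 0 87" --pt "0 0 0 0 87" --pt "0 0 0 0 87" --pt "0 0 0.3 0 87"

```text
time_s: 18.22
tcp_pos: [0.4671, 0.0364, 0.1062]
ee_rot: [[0.991, -0.136, -0.004], [-0.136, -0.991, -0.001], [-0.003, 0.002, -1.0]]
wrist_force: [-0.1, -0.5, -0.5]
gripper_width: 0.972
gripper_force: 0.0
```

Emit:
servo_tool --pt "0 0 0.6 0 87" --pt "0 0 1.2 0 87" --pt "0 0 2 0 87" --pt "0 0 2.5 0 87" --pt "0 0 2.7 0 87"

```text
time_s: 18.63
tcp_pos: [0.4697, 0.0372, 0.1914]
ee_rot: [[0.991, -0.135, 0.005], [-0.135, -0.991, 0.002], [0.005, -0.002, -1.0]]
wrist_force: [0.9, -0.4, -0.3]
gripper_width: 1.0
gripper_force: 0.0
```

Emit:
servo_tool --pt "0.28 -1.2 0 0 60" --pt "0.56 -2.4 0 0 60" --pt "0.84 -3.6 0 0 60" --pt "1.1 -4.8 0 0 60" --pt "1.38 -6 0 0 60"

```text
time_s: 19.05
tcp_pos: [0.5094, -0.1447, 0.188]
ee_rot: [[0.991, -0.135, -0.001], [-0.135, -0.991, 0.0], [-0.001, -0.0, -1.0]]
wrist_force: [0.9, 0.3, -0.4]
gripper_width: 0.731
gripper_force: 0.0
```

Emit:
servo_tool --pt "0.3 -1.2 0 0 60" --pt "0.5 -2.1 0 0 60" --pt "0.6 -2.6 0 0 60" --pt "0.6 -2.6 0 0 60" --pt "0.6 -2.6 0 0 60"

```text
time_s: 19.47
tcp_pos: [0.5271, -0.2218, 0.1874]
ee_rot: [[0.991, -0.137, -0.002], [-0.137, -0.991, 0.001], [-0.002, -0.0, -1.0]]
wrist_force: [-0.7, -0.4, -0.3]
gripper_width: 0.691
gripper_force: 0.0
```

```bash
python3 - <<'E'
from h import *
np.set_printoptions(precision=4,suppress=True)
s=r.sense(); print(s["tcp_pos"],s["ee_rot"][:,1])
c=grab("scene"); save(c,"scene4.png",(130,100,330,250),4)
E
```

```text
[ 0.5271 -0.2218  0.1874] [-0.1374 -0.9905 -0.0004]
```

View pics/scene4.png

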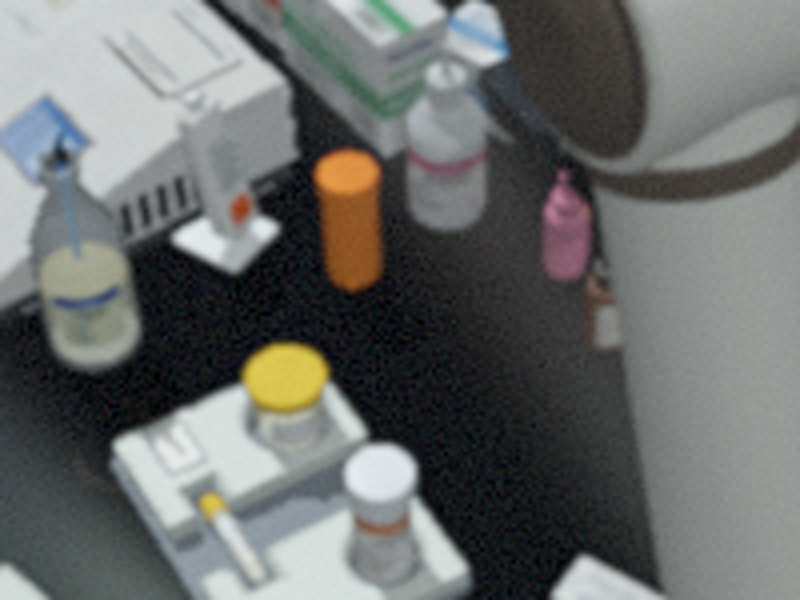

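The sample kit is complete: cup (287,395), tube (235,535) and canister (383,515) are seated. Now the dropper.

Emit:
servo_tool --pt "0 0 -0.9 0 60" --pt "0 0 -1.8 0 60" --pt "0 0 -2.6 0 60" --pt "0 0 -3.3 0 60" --pt "0 0 -3.8 0 60"

```text
time_s: 19.93
tcp_pos: [0.5264, -0.2195, 0.0724]
ee_rot: [[0.991, -0.134, -0.003], [-0.134, -0.991, 0.001], [-0.003, -0.0, -1.0]]
wrist_force: [0.0, -0.3, 0.6]
gripper_width: 0.687
gripper_force: 0.0
```

Emit:
servo_tool --pt "0 0 -0.25 0 60" --pt "0 0 -0.4 0 60" --pt "0 0 -0.4 0 20" --pt "0 0 -0.4 0 20" --pt "0 0 -0.4 0 20"

```text
time_s: 20.35
tcp_pos: [0.5285, -0.2211, 0.0635]
ee_rot: [[0.991, -0.135, 0.002], [-0.135, -0.991, -0.0], [0.002, 0.0, -1.0]]
wrist_force: [0.6, 0.1, -0.5]
gripper_width: 0.544
gripper_force: 0.0
```

Emit:
servo_tool --pt "0 0 0 0 20" --pt "0 0 0 0 20" --pt "0 0 0 0 20" --pt "0 0 0 0 20" --pt "0 0 0 0 20"

```text
time_s: 20.77
tcp_pos: [0.5282, -0.2213, 0.0629]
ee_rot: [[0.991, -0.135, 0.001], [-0.135, -0.991, -0.0], [0.001, 0.0, -1.0]]
wrist_force: [-0.2, 1.1, 4.9]
gripper_width: 0.359
gripper_force: 30.0
```

Emit:
servo_tool --pt "0 0 0 0 20" --pt "0 0 0.2 0 20" --pt "0 0 0.6 0 20" --pt "0 0 1.2 0 20" --pt "0 0 2 0 20"

```text
time_s: 21.18
tcp_pos: [0.5259, -0.2209, 0.1209]
ee_rot: [[0.991, -0.136, -0.005], [-0.136, -0.991, 0.001], [-0.005, -0.0, -1.0]]
wrist_force: [0.7, 0.1, -0.5]
gripper_width: 0.357
gripper_force: 30.0
```

Emit:
servo_tool --pt "0 0 1 0 20" --pt "0 0 2 0 20" --pt "0.05 0.76 2.4 0 20" --pt "0.12 1.9 2.4 0 20" --pt "0.2 3.1 2.4 0 20"

```text
time_s: 21.6
tcp_pos: [0.5336, -0.128, 0.1953]
ee_rot: [[0.99, -0.138, 0.002], [-0.138, -0.99, 0.0], [0.002, -0.001, -1.0]]
wrist_force: [0.2, 0.2, -0.9]
gripper_width: 0.359
gripper_force: 30.0
```

Emit:
servo_tool --pt "0.09 1.2 0 0 20" --pt "0.18 2.4 0 0 20" --pt "0.27 3.6 0 0 20" --pt "0.36 4.8 0 0 20" --pt "0.45 6 0 0 20"

```text
time_s: 22.02
tcp_pos: [0.5465, 0.0533, 0.1941]
ee_rot: [[0.991, -0.136, -0.001], [-0.136, -0.991, -0.0], [-0.001, 0.0, -1.0]]
wrist_force: [0.2, 0.0, 0.2]
gripper_width: 0.361
gripper_force: 30.0
```

Emit:
servo_tool --pt "0.09 1.2 0 0 20" --pt "0.18 2.4 0 0 20" --pt "0.27 3.6 0 0 20" --pt "0.36 4.8 0 0 20" --pt "0.45 6 0 0 20"

```text
time_s: 22.43
tcp_pos: [0.56, 0.2333, 0.1939]
ee_rot: [[0.991, -0.135, -0.001], [-0.135, -0.991, -0.001], [-0.001, 0.001, -1.0]]
wrist_force: [0.6, 0.6, -0.4]
gripper_width: 0.359
gripper_force: 30.0
```

Emit:
servo_tool --pt "0.1 1 0 0 20" --pt "0.14 1.66 0 0 20" --pt "0.14 1.66 0 0 20" --pt "0.14 1.66 0 0 20" --pt "0.14 1.66 0 0 20"

```text
time_s: 22.85
tcp_pos: [0.5644, 0.2809, 0.1937]
ee_rot: [[0.991, -0.136, -0.001], [-0.136, -0.991, -0.001], [-0.001, 0.001, -1.0]]
wrist_force: [0.3, -0.1, -1.4]
gripper_width: 0.358
gripper_force: 30.0
```

```bash
python3 - <<'E'
from h import *
np.set_printoptions(precision=4,suppress=True)
s=r.sense(); print(s["tcp_pos"],s["ee_rot"][:,1])
c=grab("scene"); save(c,"scene5.png",(80,150,300,315),3.5)
E
```

```text
[0.5644 0.2809 0.1937] [-0.1357 -0.9908  0.0012]
```

View pics/scene5.png

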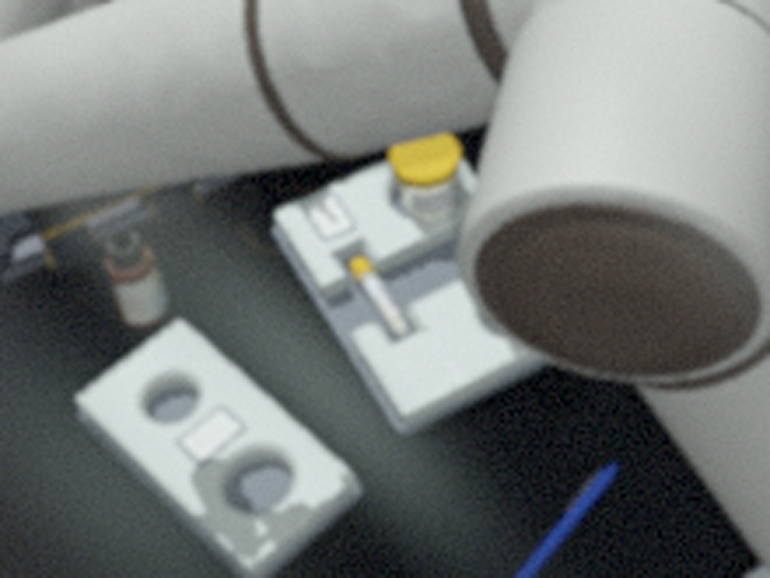

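The dropper hangs upright at (135,285), above the tray's far pocket. Lowering it.

Emit:
servo_tool --pt "0 0 -0.6 0 20" --pt "0 0 -1.3 0 20" --pt "0 0 -2 0 20" --pt "0 0 -2.6 0 20" --pt "0 0 -2.9 0 20"

```text
time_s: 23.32
tcp_pos: [0.5637, 0.2793, 0.1049]
ee_rot: [[0.99, -0.138, -0.004], [-0.138, -0.99, -0.002], [-0.003, 0.003, -1.0]]
wrist_force: [0.4, -0.2, -1.1]
gripper_width: 0.356
gripper_force: 30.0
```

Emit:
servo_tool --pt "0 0 -0.35 0 20" --pt "0 0 -0.7 0 20" --pt "0 0 -1 0 20" --pt "0 0 -1.2 0 20" --pt "0 0 -1.3 0 20"

```text
time_s: 23.73
tcp_pos: [0.5647, 0.2813, 0.0674]
ee_rot: [[0.991, -0.136, -0.001], [-0.136, -0.991, -0.001], [-0.001, 0.001, -1.0]]
wrist_force: [0.4, -0.3, -0.4]
gripper_width: 0.359
gripper_force: 30.0
```

Emit:
servo_tool --pt "0 0 -0.03 0 20" --pt "0 0 -0.05 0 20" --pt "0 0 -0.05 0 60" --pt "0 0 -0.05 0 60" --pt "0 0 -0.05 0 60"

```text
time_s: 24.15
tcp_pos: [0.5652, 0.2819, 0.0674]
ee_rot: [[0.991, -0.135, 0.001], [-0.135, -0.991, 0.001], [0.001, -0.001, -1.0]]
wrist_force: [1.0, 0.1, 0.0]
gripper_width: 0.505
gripper_force: 0.0
```

Emit:
servo_tool --pt "0 0 0 0 60" --pt "0 0 0 0 60" --pt "0 0 0 0 60" --pt "0 0 0.3 0 60" --pt "0 0 0.9 0 60"

```text
time_s: 24.57
tcp_pos: [0.5635, 0.2806, 0.0921]
ee_rot: [[0.991, -0.136, -0.004], [-0.136, -0.991, -0.003], [-0.004, 0.004, -1.0]]
wrist_force: [0.3, 0.3, -0.8]
gripper_width: 0.682
gripper_force: 0.0
```

Emit:
servo_tool --pt "0 0 0.9 0 87" --pt "0 0 1.8 0 87" --pt "0 0 2.7 0 87" --pt "0 0 3.6 0 87" --pt "0 0 4.1 0 87"

```text
time_s: 24.98
tcp_pos: [0.5661, 0.2821, 0.2216]
ee_rot: [[0.991, -0.135, 0.006], [-0.135, -0.991, 0.003], [0.005, -0.004, -1.0]]
wrist_force: [0.6, 0.1, 0.8]
gripper_width: 0.959
gripper_force: 0.0
```

Emit:
servo_tool --pt "0.06 -1.2 0 0 87" --pt "0.12 -2.4 0 0 87" --pt "0.18 -3.6 0 0 87" --pt "0.24 -4.8 0 0 87" --pt "0.3 -6 0 0 87"

```text
time_s: 25.4
tcp_pos: [0.5737, 0.1001, 0.2178]
ee_rot: [[0.991, -0.135, 0.001], [-0.135, -0.991, 0.0], [0.001, -0.0, -1.0]]
wrist_force: [1.0, 0.7, 0.4]
gripper_width: 0.999
gripper_force: 0.0
```

Emit:
servo_tool --pt "0.06 -1.2 0 0 87" --pt "0.12 -2.4 0 0 87" --pt "0.18 -3.6 0 0 87" --pt "0.24 -4.8 0 0 87" --pt "0.3 -6 0 0 87"

```text
time_s: 25.82
tcp_pos: [0.5827, -0.0802, 0.2178]
ee_rot: [[0.991, -0.135, 0.001], [-0.135, -0.991, 0.0], [0.001, -0.0, -1.0]]
wrist_force: [0.7, -0.3, 0.9]
gripper_width: 1.0
gripper_force: 0.0
```

Emit:
servo_tool --pt "0.06 -1.2 0 0 87" --pt "0.12 -2.4 0 0 87" --pt "0.18 -3.6 0 0 87" --pt "0.24 -4.8 0 0 87" --pt "0.3 -6 0 0 87"

```text
time_s: 26.23
tcp_pos: [0.5917, -0.2602, 0.2177]
ee_rot: [[0.991, -0.135, 0.001], [-0.135, -0.991, -0.0], [0.001, 0.0, -1.0]]
wrist_force: [1.8, 0.5, 0.1]
gripper_width: 0.999
gripper_force: 0.0
```

Emit:
servo_tool --pt "0.06 -1.2 0 0 87" --pt "0.12 -2.2 0 0 87" --pt "0.15 -2.77 0 0 87" --pt "0.15 -2.77 0 0 87" --pt "0.15 -2.77 0 0 87"

```text
time_s: 26.65
tcp_pos: [0.5959, -0.3424, 0.2168]
ee_rot: [[0.991, -0.137, -0.0], [-0.137, -0.991, 0.0], [-0.0, -0.0, -1.0]]
wrist_force: [-0.4, -1.1, -0.5]
gripper_width: 1.0
gripper_force: 0.0
```

```bash
python3 - <<'E'
from h import *
np.set_printoptions(precision=4,suppress=True)
s=r.sense(); print(s["tcp_pos"],s["ee_rot"][:,1])
c=grab("scene"); save(c,"scene6.png",None,1.5)
E
```

```text
[ 0.5959 -0.3424  0.2168] [-0.1373 -0.9905 -0.0002]
```

View pics/scene6.png

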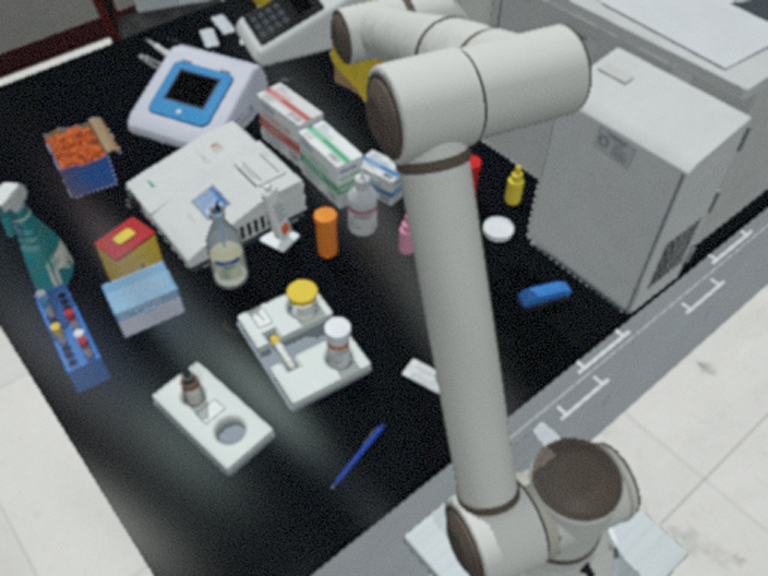

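The dropper stands in its pocket at (192,388). Now canister B.

Emit:
servo_tool --pt "0 0 -0.9 0 87" --pt "0 0 -1.8 0 87" --pt "0 0 -2.6 0 87" --pt "0 0 -3.3 0 87" --pt "0 0 -3.7 0 87"

```text
time_s: 27.12
tcp_pos: [0.5954, -0.3394, 0.1035]
ee_rot: [[0.991, -0.134, -0.003], [-0.134, -0.991, 0.002], [-0.004, -0.001, -1.0]]
wrist_force: [-0.2, -0.2, -0.6]
gripper_width: 1.003
gripper_force: 0.0
```

Emit:
servo_tool --pt "0 0 -0.2 0 87" --pt "0 0 -0.4 0 87" --pt "0 0 -0.4 0 30" --pt "0 0 -0.4 0 30" --pt "0 0 -0.4 0 30"

```text
time_s: 27.53
tcp_pos: [0.5972, -0.3418, 0.0953]
ee_rot: [[0.991, -0.135, 0.002], [-0.135, -0.991, -0.001], [0.003, 0.001, -1.0]]
wrist_force: [-0.1, -0.4, 0.1]
gripper_width: 0.854
gripper_force: 0.0
```

Emit:
servo_tool --pt "0 0 0 0 30" --pt "0 0 0 0 30" --pt "0 0 0 0 30" --pt "0 0 0 0 30" --pt "0 0 0 0 30"

```text
time_s: 27.95
tcp_pos: [0.5964, -0.3416, 0.0939]
ee_rot: [[0.991, -0.135, 0.0], [-0.135, -0.991, -0.0], [0.0, 0.0, -1.0]]
wrist_force: [0.8, 0.7, 0.9]
gripper_width: 0.501
gripper_force: 30.0
```

Emit:
servo_tool --pt "0 0 0 0 30" --pt "0 0 0 0 30" --pt "0 0 0 0 30" --pt "0 0 0.3 0 30" --pt "0 0 0.9 0 30"

```text
time_s: 28.37
tcp_pos: [0.5947, -0.3408, 0.1184]
ee_rot: [[0.991, -0.136, -0.006], [-0.136, -0.991, 0.003], [-0.006, -0.002, -1.0]]
wrist_force: [-0.5, 0.1, -0.3]
gripper_width: 0.5
gripper_force: 30.0
```

Emit:
servo_tool --pt "0 0 0.7 0 30" --pt "0 0 1.5 0 30" --pt "0 0 2.4 0 30" --pt "0 0 3.3 0 30" --pt "-0.05 0.23 3.8 0 30"

```text
time_s: 28.78
tcp_pos: [0.5958, -0.336, 0.239]
ee_rot: [[0.991, -0.136, 0.005], [-0.136, -0.991, -0.003], [0.005, 0.002, -1.0]]
wrist_force: [0.6, -0.6, -0.5]
gripper_width: 0.493
gripper_force: 30.0
```

Emit:
servo_tool --pt "-0.2 0.8 0 0 30" --pt "-0.4 1.8 0 0 30" --pt "-0.65 3 0 0 30" --pt "-0.9 4.2 0 0 30" --pt "-1.15 5.4 0 0 30"

```text
time_s: 29.2
tcp_pos: [0.5596, -0.1714, 0.2352]
ee_rot: [[0.991, -0.136, 0.0], [-0.136, -0.991, 0.0], [0.0, -0.0, -1.0]]
wrist_force: [0.9, 0.5, -0.4]
gripper_width: 0.494
gripper_force: 30.0
```

Emit:
servo_tool --pt "-0.26 1.2 0 0 30" --pt "-0.52 2.4 0 0 30" --pt "-0.78 3.6 0 0 30" --pt "-1.04 4.8 0 0 30" --pt "-1.3 6 0 0 30"

```text
time_s: 29.62
tcp_pos: [0.5206, 0.0089, 0.2354]
ee_rot: [[0.991, -0.135, 0.001], [-0.135, -0.991, 0.0], [0.001, -0.0, -1.0]]
wrist_force: [0.2, -0.0, -0.6]
gripper_width: 0.499
gripper_force: 30.0
```

Emit:
servo_tool --pt "-0.26 1.2 0 0 30" --pt "-0.52 2.4 0 0 30" --pt "-0.78 3.6 0 0 30" --pt "-1.04 4.8 0 0 30" --pt "-1.3 6 0 0 30"

```text
time_s: 30.03
tcp_pos: [0.4816, 0.189, 0.2355]
ee_rot: [[0.991, -0.135, 0.001], [-0.135, -0.991, 0.001], [0.001, -0.001, -1.0]]
wrist_force: [1.0, -0.5, -0.7]
gripper_width: 0.498
gripper_force: 30.0
```

Emit:
servo_tool --pt "-0.25 1.2 0 0 30" --pt "-0.45 2.2 0 0 30" --pt "-0.55 2.7 0 0 30" --pt "-0.55 2.7 0 0 30" --pt "-0.55 2.7 0 0 30"

```text
time_s: 30.45
tcp_pos: [0.4655, 0.2686, 0.2348]
ee_rot: [[0.991, -0.134, -0.0], [-0.134, -0.991, -0.0], [-0.0, 0.001, -1.0]]
wrist_force: [-0.2, -0.3, -0.1]
gripper_width: 0.497
gripper_force: 30.0
```

Emit:
servo_tool --pt "0 0 -0.7 0 30" --pt "0 0 -1.5 0 30" --pt "0 0 -2.3 0 30" --pt "0 0 -2.9 0 30" --pt "0 0 -3.2 0 30"

```text
time_s: 30.87
tcp_pos: [0.4651, 0.2657, 0.1365]
ee_rot: [[0.99, -0.138, -0.004], [-0.138, -0.99, -0.003], [-0.003, 0.004, -1.0]]
wrist_force: [-1.2, -0.4, -0.8]
gripper_width: 0.496
gripper_force: 30.0
```

Emit:
servo_tool --pt "0 0 -0.35 0 30" --pt "0 0 -0.7 0 30" --pt "0 0 -1 0 30" --pt "0 0 -1.22 0 30" --pt "0 0 -1.33 0 30"

```text
time_s: 31.28
tcp_pos: [0.4658, 0.2681, 0.0981]
ee_rot: [[0.991, -0.136, -0.001], [-0.136, -0.991, -0.001], [-0.001, 0.001, -1.0]]
wrist_force: [-0.2, 0.0, -1.1]
gripper_width: 0.499
gripper_force: 30.0
```

Emit:
servo_tool --pt "0 0 -0.03 0 30" --pt "0 0 -0.04 0 30" --pt "0 0 -0.04 0 87" --pt "0 0 -0.04 0 87" --pt "0 0 -0.04 0 87"

```text
time_s: 31.7
tcp_pos: [0.4661, 0.2687, 0.0981]
ee_rot: [[0.991, -0.135, 0.001], [-0.135, -0.991, 0.001], [0.001, -0.001, -1.0]]
wrist_force: [-0.4, -0.1, 0.1]
gripper_width: 0.646
gripper_force: 0.0
```

Emit:
servo_tool --pt "0 0 0 0 87" --pt "0 0 0 0 87" --pt "0 0 0 0 87" --pt "0 0 0 0 87" --pt "0 0 0.3 0 87"

```text
time_s: 32.12
tcp_pos: [0.4649, 0.2675, 0.1054]
ee_rot: [[0.991, -0.136, -0.003], [-0.136, -0.991, -0.003], [-0.003, 0.003, -1.0]]
wrist_force: [-0.7, -0.7, -1.2]
gripper_width: 0.972
gripper_force: 0.0
```

Emit:
servo_tool --pt "0 0 0.7 0 87" --pt "0 0 1.5 0 87" --pt "0 0 2.4 0 87" --pt "0 0 3.3 0 87" --pt "0 0 4 0 87"

```text
time_s: 32.53
tcp_pos: [0.4664, 0.2686, 0.2298]
ee_rot: [[0.991, -0.135, 0.003], [-0.135, -0.991, 0.002], [0.002, -0.002, -1.0]]
wrist_force: [0.4, 0.7, 0.1]
gripper_width: 0.998
gripper_force: 0.0
```

Emit:
servo_tool --pt "0 1 0 0 87" --pt "0 2.2 0 0 87" --pt "0 3.4 0 0 87" --pt "0 4.6 0 0 87" --pt "0 5.4 0 0 87"

```text
time_s: 32.95
tcp_pos: [0.4657, 0.4332, 0.2274]
ee_rot: [[0.991, -0.134, 0.001], [-0.134, -0.991, 0.001], [0.001, -0.001, -1.0]]
wrist_force: [-0.3, 0.4, -0.4]
gripper_width: 1.0
gripper_force: 0.0
```

Emit:
servo_tool --pt "0 0 0 0 87" --pt "0 0 0 0 87" --pt "0 0 0 0 87" --pt "0 0 0 0 87" --pt "0 0 0 0 87"

```text
time_s: 33.37
tcp_pos: [0.466, 0.4293, 0.2272]
ee_rot: [[0.991, -0.136, 0.0], [-0.136, -0.991, 0.0], [0.0, -0.0, -1.0]]
wrist_force: [-0.8, -0.3, 0.2]
gripper_width: 0.999
gripper_force: 0.0
```

```bash
python3 - <<'E'
from h import *
for n in ("top","scene"):
    c=grab(n); save(c,n+"7.png")
E
```

```text
(no output)
```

View pics/scene7.png

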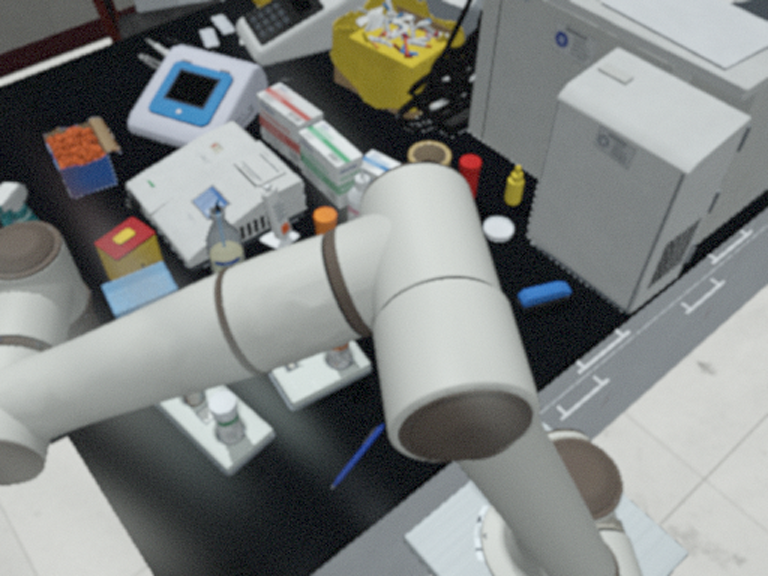

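View pics/top7.png

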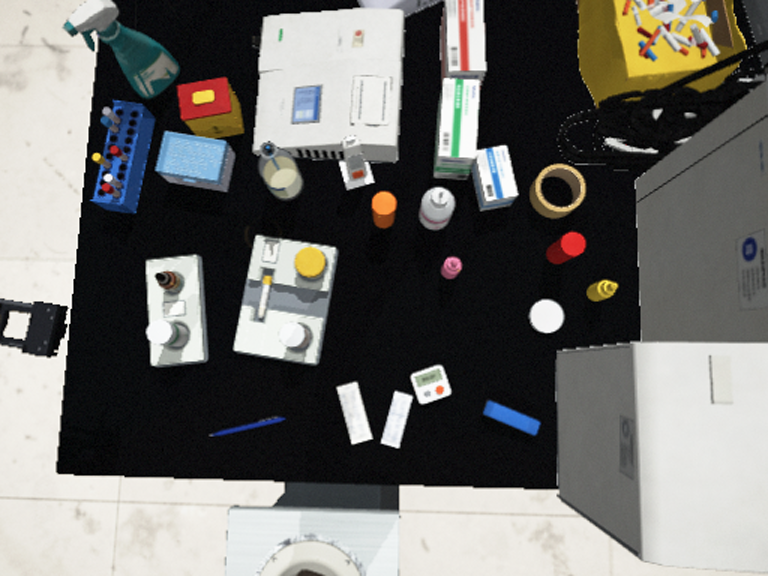

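In the top view all five are seated: dropper (167,281) and canister (163,333) in the small tray, cup (310,262), tube (264,297) and canister (294,335) in the large one. The timer (430,384) and wash bottle (437,207) have not moved, and the gripper is clear.

```bash
python3 -c "
from station import r
print(r.finish_job())"
```

```text
the job is handed in; nothing more can be done
None
```

Both kits are made up and the job is handed in at about 33 s; the final pictures show all five items in their own pockets and the wash bottle and timer unmoved.

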